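# Switch off and pop the fuse hatch

## Task

Switch the press supply off by pushing the toggle lever on the white box all the way over, away from you. Then press the black hatch on the grey fuse box once, near its front edge, so that its push-push latch lets go, and make sure that it springs up and stays open by itself. Only push and press: pick nothing up, do not push the open hatch down again or force it further, and leave the things lying around where they are.

Things in the scene. Friction and masses are not known exactly. Their poses are not given: they have to be found in the camera images.
- switch_box: white steel box fixed to the desk, 120 (x) x 100 (y) x 60 (z) mm, with a toggle lever on a grey block (70 x 50 x 25 mm) in the middle of its top. Origin at the centre of its underside, z up; its x axis is the direction in which the lever is pushed to switch off (roughly away from the robot)
- lever_pivot (a point): centre of the lever's hinge, 82 mm above the desk; the hinge lies along the switch box's y axis, axes as the switch box
- lever_tip (a point): centre of the black ball (26 mm across) at the end of the 10 mm thick lever, 60 mm from the pivot; it swings with the lever, 135 to 142 mm above the desk
- lever (a joint): toggle lever angle in rad: 0 = on, leaning 0.5 rad from vertical towards the switch box's -x (to the robot); 1.0 = off, leaning 0.5 rad towards +x, against its stop. About 1 N at the ball moves it and it stays where it is left
- fuse_box: grey steel box fixed to the desk, 170 (x) x 130 (y) x 80 (z) mm, with a black hatch let into its top. Origin at the centre of its underside, z up; its -x side faces roughly to the robot
- hatch_press (a point): the place to press: centre of the faint 24 mm disc on top of the black hatch, 22 mm from its free edge and midway across it, 82 mm above the desk while shut; the point moves with the hatch. The hatch is a plate 85 (along x) x 60 (y) x 5 mm, hinged at its +x (far) edge, its top 2 mm above the box's top while shut; the free edge is the one near the robot
- hatch_hinge (a point): middle of the hatch's hinge line (along the fuse box's y axis), 79 mm above the desk, 63 mm from the pressing place
- hatch (a joint): hatch angle in rad: 0 = shut and latched. Pressed in at the disc against about 3 N, it meets its stop at -0.09 (6 mm down at the disc); the latch trips at about -0.075 (5 mm), and, when the finger lifts, a damped spring swings the free edge up in about a second to rest at about 1.12 (free edge 155 mm above the desk), where it stays. Pushed shut and pressed again it would latch shut again. The latch holds against pulling
- bottle: white bottle, 54 mm across, 150 mm tall, standing loose; origin at the centre of its underside. To be left alone
- tape: empty cardboard tape core lying flat, 90 mm across, 24 mm tall, loose; origin at the centre of its underside. To be left alone
- driver: screwdriver with a black handle (26 mm thick, about 200 mm long overall) lying loose along its own x axis. To be left alone
- mug: white mug, 76 mm across, 90 mm tall, standing loose; origin at the centre of its underside. To be left alone
Things that resemble listed ones, but are neither listed nor needed, are in the scene too. Leave any purple or yellow look-alike of the switch_box alone.

How it is judged:
By the outcome, as a careful person would: the job done as asked, in the order asked, and still so for the second after the job is handed in, with the robot touching nothing.
It also fails if it takes over 48 s, if anything falls off the work surface, if the arm or the gripper's body presses on something with over 40 N, if the wrist force passes 120 N, or if a joint passes its speed limit or range.

## Robot

A 7-joint arm with a two-finger parallel gripper is mounted at the origin on the work surface. World frame = base frame: x ahead of the robot, y to its left, z up, the work surface at z = 0. Lengths are in m, angles in rad, forces in N, time in s.
With the tool pointing down it reaches from about 0.425 to 0.95 m from the base axis. Payload 4.7 kg.
Tool frame: the origin (TCP) lies midway between the tips of the shut fingers; the grasp point (between the pads) lies 19 mm behind it; z points along the fingers, y is the line along which they close (so a half turn about z gives the same grasp; the last joint's range is limited). The gripper opens to 87 mm and grips with 3 to 60 N. Pads are 19 mm wide; open, the fingers measure 117 mm over their backs; the gripper's body (75 mm by 190 mm) begins 51 mm behind the grasp point.
Start: joints at [1.208, 0.469, -0.049, 1.532, 0.024, 1.141, -0.082], TCP at [0.221, -0.638, 0.223] pointing down, gripper open.
Joint ranges: [-2.59, 2.59], [-0.33, 1.99], [-1.39, 1.29], [0.1, 2.45], [-1.04, 4.18], [0.21, 1.99], [-2.66, 2.66]. Speed limits (rad/s): [2.57, 2.57, 3.14, 3.14, 3.14, 3.14, 3.14].

## Interface

Orientations are given as a unit quaternion [x, y, z, w].
In Python, from cell import state, camera, get_calibration, job_done gives the robot as it stands.
- The arm moves only by the tool servo_tool, never from a script. Its arguments are lists of equal length, an entry for each row: "twist": the turn, a rotation vector about the tool's x, y, z in rad, a list of three; "offset": the shift along the tool's x, y, z in m, a list of three; "jaw": the closure in counts, from 0 (fully open) to 255 (shut). A call has 1 to 10 rows; each row shifts and turns the commanded pose from where the row before left it, along the tool's axes as they then stand; what a row does not reach is not made up. A row lasts 1/8 s, in which the tool goes at most 62.5 mm and 10.7 degrees, less where a joint would pass 70% of its speed; a pose out of reach is approached as far as the arm can. A call with a gripper value outside its range is refused whole. The fingers move at their own pace and stop on an object; "squeeze" is the grip in N (left out, the last holds). Time passes only in rows, so rows that do not move let the fingers close. It gives the time, the measured TCP pose, the force, the opening and the grip force at its end, in the units of the state.
- state(): the state, without advancing time (a new reading comes with each control period).
- camera(name): name is "side" or "top" or "wrist"; returns the picture (400x640x3 uint8, red, green, blue); there is no depth.
- get_calibration(name): a dict with "mtx" (3x3 intrinsics, pixels), "view" (4x4, takes a point from world to camera coordinates); the wrist camera has in their place "mount" (4x4, takes a point from camera to tool coordinates, whose origin is the TCP and whose axes are the flange's). Camera axes: x right, y up, looking along -z (the intrinsics and any distortion apply to the point x, -y, -z); pixel columns grow to the right and rows downward; lengths in m; the calibration is good to about 2 mm. A picture is of the moment at which its call begins: read the wrist's pose just before it. get_calibration takes no time and is no camera call.
- job_done(): hands the job in; it is judged then, once.
The state is a dict: "t": time; "qpos": joint angles; "joint_velocities": joint speeds; "tau": joint torques, N m; "tool_pos": TCP position; "ee_rot": TCP orientation; "force": force on the tool from outside, world axes, zero at the start; "moment": the same for the moment, N m; "gripper_width": finger opening in m; "finger_force": force on a finger pad.
Only numpy, scipy, OpenCV 4.12 (cv2) and the standard library are available. Lean on these libraries where they do the work, as an engineer would, in place of code of your own. Each camera call takes 0.05 s, during which the arm holds its last target. There are 200 camera calls.

## Working session

There is one attempt and no reset: what is moved stays moved. The work goes in short steps, Python scripts to look and compute and a tool call to move; the robot and the scene stay as the last step left them, time stands still between calls to the robot, and variables do not carry over. Pictures are saved under pics/ and viewed, at most 10 in all, crops included, and the job is handed in when it is done.

Besides the shell and the picture viewer there is one more tool, called as name(argument=value, ...) on one line, values as JSON. servo_tool: Moves the arm, as the interface text tells. Its arguments: {"type":"object","properties":{"twist":{"type":"array","items":{"type":"array","items":{"type":"number"}}},"offset":{"type":"array","items":{"type":"array","items":{"type":"number"}}},"jaw":{"type":"array","items":{"type":"number"}},"squeeze":{"type":"number"}},"required":["twist","offset","jaw"]}

```bash
mkdir -p pics
python3 - <<'E'
from cell import *
import cv2,numpy as np
s=state();print(s['t'],s['tool_pos'],s['ee_rot'],s['force'],s['gripper_width'])
for n in('top','side'):
    cv2.imwrite(f'pics/{n}0.png',camera(n)[:,:,::-1]);c=get_calibration(n);print(n,{k:np.round(v,4).tolist() for k,v in c.items()})
E
```

```text
0.0 [ 0.2209628  -0.63715486  0.22148847] [ 9.86096024e-01  1.66173543e-01 -2.15907508e-04 -9.68793735e-04] [ 0.39295504 -0.075392    1.16412412] 0.08673119729165865
top {'mtx': [[389.8244, 0.0, 319.7531], [0.0, 389.8244, 197.2885], [0.0, 0.0, 1.0]], 'view': [[-0.0075, -0.9995, -0.0306, 0.0159], [0.9959, -0.0103, 0.0895, -0.5334], [-0.0898, -0.0298, 0.9955, -1.1904], [0.0, 0.0, 0.0, 1.0]]}
side {'mtx': [[385.3974, 0.0, 318.3516], [0.0, 385.3974, 202.093], [0.0, 0.0, 1.0]], 'view': [[-0.7121, -0.7018, -0.0203, 0.3677], [0.4589, -0.4871, 0.743, -0.312], [-0.5313, 0.5198, 0.6689, -0.9196], [0.0, 0.0, 0.0, 1.0]]}
```

View pics/top0.png

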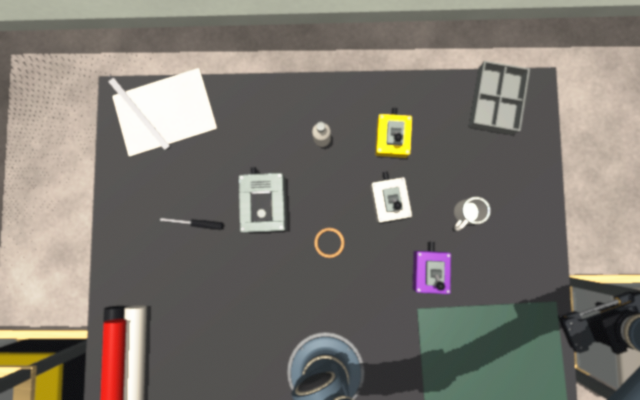

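View pics/side0.png

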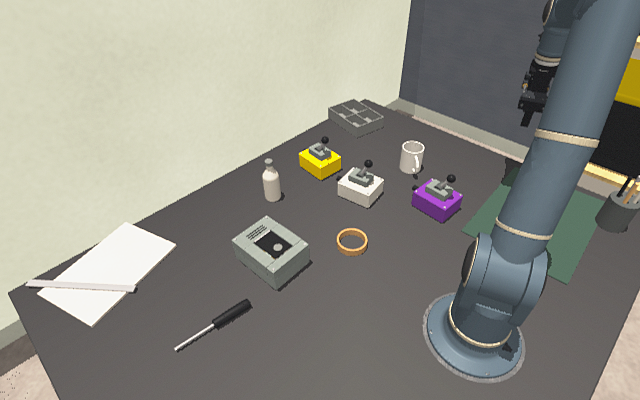

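The top view shows the white box at about (391,200) with its ball at (397,202). The fuse box is at (262,203) with the disc at (261,213). The tape core sits between them at (329,242) and the mug at (472,211). The side view matches: ball (369,164), disc (278,247). I'll enlarge these areas to measure more precisely.

Run:
```python
import cv2,numpy as np
t=cv2.imread('pics/top0.png');s=cv2.imread('pics/side0.png')
z=lambda a:cv2.resize(a,None,fx=4,fy=4,interpolation=cv2.INTER_CUBIC)
m=np.vstack([z(t[165:240,225:425]),np.hstack([z(s[150:220,330:430]),z(s[210:280,225:325])])])
cv2.imwrite('pics/m.png',m)
```

```text
(no output)
```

View pics/m.png

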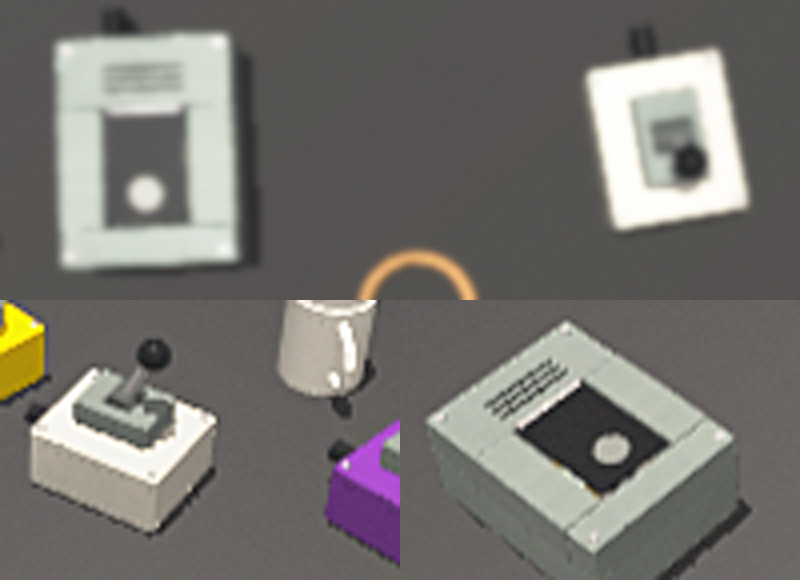

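```bash
cat > h.py <<'E'
from cell import *
import numpy as np
from scipy.spatial.transform import Rotation as R
def ray(n,p,z):
    c=get_calibration(n);K,V=np.array(c['mtx']),np.array(c['view'])
    d=np.linalg.solve(K,[p[0],p[1],1])*[1,-1,-1]
    o=-V[:3,:3].T@V[:3,3];d=V[:3,:3].T@d
    return o+d*(z-o[2])/d[2]
E
python3 - <<'E'
from h import *
print(get_calibration('top').keys())
T=lambda u,v,z:ray('top',(225+u/4-.375,165+v/4-.375),z)
S1=lambda u,v,z:ray('side',(330+u/4-.375,150+(v-300)/4-.375),z)
S2=lambda u,v,z:ray('side',(225+(u-400)/4-.375,210+(v-300)/4-.375),z)
np.set_printoptions(precision=4,suppress=True)
print('ball',T(689,160,.135),S1(154,354,.135))
c=[T(u,v,.06) for u,v in[(588,70),(719,50),(748,208),(614,231)]];print('sw',c,np.mean(c,0))
print('sw side',[S1(u,v,.06) for u,v in[(97,370),(216,418),(157,487),(31,428)]])
print('disc',T(145,194,.082),S2(613,450,.082))
print('hatch',[T(u,v,.082) for u,v in[(105,110),(188,110),(188,226),(105,226)]])
c=[T(u,v,.08) for u,v in[(56,40),(229,35),(241,260),(62,268)]];print('fuse',c,np.mean(c,0))
c=[S2(u,v,.08) for u,v in[(566,322),(733,437),(593,552),(429,420)]];print('fuse side',c,np.mean(c,0))
print('mug',ray('top',(471,212),.09),'tape',ray('top',(329,243),.02),'bottle',ray('top',(321,128),.15))
s=state();print(R.from_quat(s['ee_rot']).as_matrix())
E
```

```text
dict_keys(['mtx', 'view'])
ball [ 0.5006 -0.2086  0.135 ] [ 0.5024 -0.2117  0.135 ]
sw [array([ 0.5747, -0.147 ,  0.06  ]), array([ 0.5888, -0.2458,  0.06  ]), array([ 0.4695, -0.2641,  0.06  ]), array([ 0.4532, -0.1641,  0.06  ])] [ 0.5215 -0.2052  0.06  ]
sw side [array([ 0.5844, -0.2437,  0.06  ]), array([ 0.4705, -0.2605,  0.06  ]), array([ 0.4513, -0.1604,  0.06  ]), array([ 0.5723, -0.1472,  0.06  ])]
disc [0.4829 0.1847 0.082 ] [0.4827 0.1852 0.082 ]
hatch [array([0.5459, 0.2151, 0.082 ]), array([0.5453, 0.1529, 0.082 ]), array([0.4589, 0.1526, 0.082 ]), array([0.4595, 0.2144, 0.082 ])]
fuse [array([0.5995, 0.253 , 0.08  ]), array([0.6017, 0.1225, 0.08  ]), array([0.4336, 0.1134, 0.08  ]), array([0.4287, 0.2466, 0.08  ])] [0.5158 0.1839 0.08  ]
fuse side [array([0.6024, 0.1268, 0.08  ]), array([0.4344, 0.1209, 0.08  ]), array([0.4292, 0.2484, 0.08  ]), array([0.5959, 0.2531, 0.08  ])] [0.5155 0.1873 0.08  ]
mug [ 0.4802 -0.4295  0.09  ] tape [ 0.3918 -0.0162  0.02  ] bottle [0.7195 0.0024 0.15  ]
[[ 0.9448  0.3276 -0.0006]
 [ 0.3276 -0.9448  0.0017]
 [-0.0001 -0.0018 -1.    ]]
```

servo_tool(twist=[[0,0,0.093],[0,0,0.093],[0,0,0],[0,0,0],[0,0,0],[0,0,0],[0,0,0],[0,0,0],[0,0,0],[0,0,0]], offset=[[0,0,0],[0,0,0],[0.03,-0.038,0],[0.03,-0.038,0],[0.03,-0.038,0],[0.03,-0.038,0],[0.03,-0.038,0],[0.03,-0.038,0],[0.03,-0.038,0],[0.03,-0.038,0]], jaw=[255,255,255,255,255,255,255,255,255,255])

```text
t: 1.35
tool_pos: [0.4142, -0.3002, 0.2223]
ee_rot: [0.997, 0.074, -0.0, -0.0]
force: [0.8, -0.2, 0.1]
gripper_width: 0.002
finger_force: 0.0
```

servo_tool(twist=[[0,0,0],[0,0,0],[0,0,0],[0,0,0],[0,0,0]], offset=[[0.018,-0.025,0],[0.018,-0.025,0],[0.018,-0.025,0],[0,0,0],[0,0,0]], jaw=[255,255,255,255,255])

```text
t: 1.98
tool_pos: [0.4556, -0.2204, 0.2223]
ee_rot: [0.997, 0.073, -0.0, 0.0]
force: [0.3, -1.0, 0.1]
gripper_width: -0.0001
finger_force: 0.0
```

servo_tool(twist=[[0,0,0],[0,0,0],[0,0,0],[0,0,0]], offset=[[0,-0.003,0.04],[0,0,0.04],[0,0,0.017],[0,0,0]], jaw=[255,255,255,255])

```text
t: 2.48
tool_pos: [0.4541, -0.2176, 0.1242]
ee_rot: [0.997, 0.073, -0.002, -0.001]
force: [-0.9, -0.1, -0.2]
gripper_width: 0.0003
finger_force: 0.0
```

Run:
```python
from h import *
import cv2
z=lambda a:cv2.resize(a,None,fx=4,fy=4,interpolation=cv2.INTER_CUBIC)
s=state();print(s['tool_pos'],s['force'])
cv2.imwrite('pics/p1.png',np.hstack([z(camera('side')[130:220,320:420,::-1]),z(camera('top')[160:250,340:440,::-1])]))
```

```text
[ 0.45405676 -0.21757677  0.12423575] [-0.86981438 -0.14134497 -0.19155545]
```

View pics/p1.png

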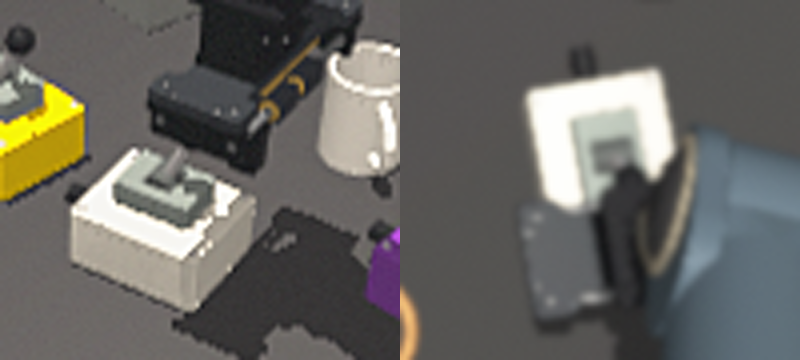

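The finger stands behind the ball and lined up with it, and nothing is touching. Next I'll push.

servo_tool(twist=[[0,0,0],[0,0,0],[0,0,0],[0,0,0],[0,0,0],[0,0,0],[0,0,0],[0,0,0]], offset=[[0.01,0,0],[0.01,0,0],[0.01,0,0],[0.01,0,0],[0.01,0,0],[0.01,0,0],[0.006,0,0],[0,0,0]], jaw=[255,255,255,255,255,255,255,255])

```text
t: 3.58
tool_pos: [0.5217, -0.2068, 0.1254]
ee_rot: [0.997, 0.074, 0.0, 0.0]
force: [-0.6, -0.8, -0.3]
gripper_width: 0.0005
finger_force: 0.0
```

servo_tool(twist=[[0,0,0],[0,0,0],[0,0,0],[0,0,0]], offset=[[0.004,0,0],[0.004,0,0],[0.004,0,0],[0,0,0]], jaw=[255,255,255,255])

```text
t: 4.08
tool_pos: [0.5275, -0.2061, 0.125]
ee_rot: [0.997, 0.073, -0.006, -0.0]
force: [-13.1, -0.6, 8.4]
gripper_width: 0.0005
finger_force: 6.4
```

Run:
```python
from h import *
import cv2
z=lambda a:cv2.resize(a,None,fx=4,fy=4,interpolation=cv2.INTER_CUBIC)
s=state();print(s['tool_pos'],s['force'])
cv2.imwrite('pics/p2.png',np.hstack([z(camera('side')[130:220,320:420,::-1]),z(camera('top')[160:250,340:440,::-1])]))
```

```text
[ 0.52749732 -0.20605928  0.12501321] [-13.07534998  -0.60739526   8.41747583]
```

View pics/p2.png

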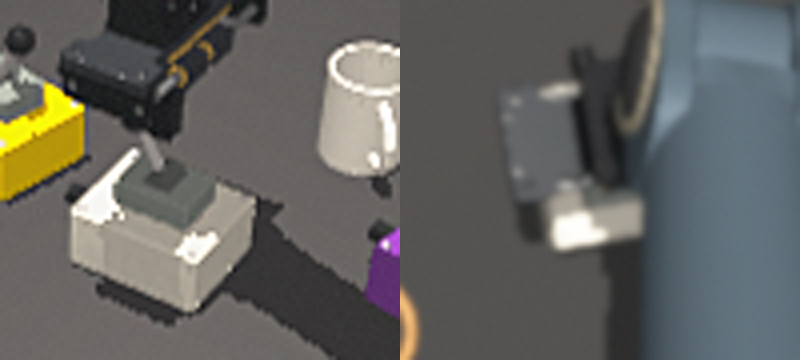

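The force rises to 13 N at the expected end position and the lever leans away, so it is on its stop. I'll back off, lift and move towards the hatch.

servo_tool(twist=[[0,0,0],[0,0,0],[0,0,0],[0,0,0],[0,0,0.115],[0,0,0],[0,0,0],[0,0,0],[0,0,0],[0,0,0]], offset=[[-0.02,0,0],[-0.03,0,0],[0,0,-0.04],[0,0,-0.04],[0,0,-0.02],[0,-0.05,0],[0,-0.05,0],[0,-0.05,0],[0,-0.05,0],[0,-0.05,0]], jaw=[255,255,255,255,255,255,255,255,255,255])

```text
t: 5.42
tool_pos: [0.4758, 0.0392, 0.2263]
ee_rot: [1.0, 0.016, 0.001, -0.0]
force: [1.4, 0.4, -0.1]
gripper_width: 0.0003
finger_force: 0.0
```

servo_tool(twist=[[0,0,0],[0,0,0],[0,0,0],[0,0,0],[0,0,0]], offset=[[0,-0.045,0],[0,-0.045,0],[0,-0.045,0],[0,0,0],[0,0,0]], jaw=[255,255,255,255,255])

```text
t: 6.05
tool_pos: [0.4712, 0.1718, 0.2257]
ee_rot: [1.0, 0.016, 0.0, 0.0]
force: [0.0, -0.6, 0.1]
gripper_width: 0.0004
finger_force: 0.0
```

Run:
```python
from h import *
import cv2
z=lambda a:cv2.resize(a,None,fx=4,fy=4,interpolation=cv2.INTER_CUBIC)
s=state();p=np.array(s['tool_pos']);print(s['t'],p,s['force'],s['ee_rot'])
print('to disc in tool axes',R.from_quat(s['ee_rot']).as_matrix().T@(np.array([.483,.185,.082])-p))
cv2.imwrite('pics/p3.png',np.hstack([z(camera('side')[130:220,320:420,::-1]),z(camera('top')[160:250,340:440,::-1])]))
```

```text
6.05 [0.47120613 0.17184771 0.22566102] [ 0.0318026  -0.58831754  0.14620934] [9.99868964e-01 1.61829426e-02 3.81956925e-04 1.46009691e-04]
to disc in tool axes [ 0.01210427 -0.01280746  0.14366636]
```

View pics/p3.png

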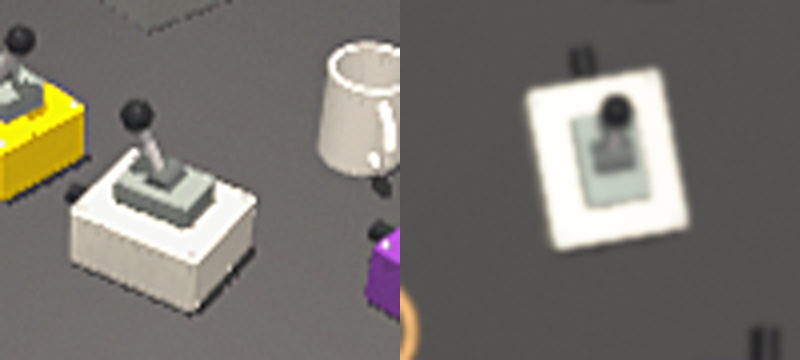

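The lever now leans away, with the ball at top pixel (393,188). I'll measure its lean from that and lower the finger over the disc.

servo_tool(twist=[[0,0,0],[0,0,0],[0,0,0],[0,0,0],[0,0,0]], offset=[[0.012,-0.013,0],[0,0,0.05],[0,0,0.05],[0,0,0.03],[0,0,0]], jaw=[255,255,255,255,255])

```text
t: 6.78
tool_pos: [0.4816, 0.1853, 0.0935]
ee_rot: [1.0, 0.016, -0.002, 0.001]
force: [-0.1, 0.4, -0.9]
gripper_width: 0.0005
finger_force: 0.0
```

Run:
```python
from h import *
d=np.array([.989,.147,0])
for n,p in(('top',(340+215/4-.375,160+112/4-.375)),('side',(320+137/4-.375,130+115/4-.375))):
    b=ray(n,p,.135);print(n,b,(b-[.5205,-.2045,0])@d)
```

```text
top [ 0.54878035 -0.20004235  0.135     ] 0.02862454016008718
side [ 0.55150118 -0.20066231  0.135     ] 0.031224308688606914
```

The ball's lean matches fully off (29 mm expected). Pressing now.

servo_tool(twist=[[0,0,0],[0,0,0],[0,0,0],[0,0,0],[0,0,0],[0,0,0]], offset=[[0.001,0,0.004],[0,0,0.004],[0,0,0.003],[0,0,0.003],[0,0,0.002],[0,0,0]], jaw=[255,255,255,255,255,255])

```text
t: 7.52
tool_pos: [0.4837, 0.1858, 0.0798]
ee_rot: [1.0, 0.016, 0.0, -0.0]
force: [-0.7, -0.3, 3.3]
gripper_width: 0.0
finger_force: 1.4
```

servo_tool(twist=[[0,0,0],[0,0,0],[0,0,0]], offset=[[0,0,0.002],[0,0,0.002],[0,0,0]], jaw=[255,255,255])

```text
t: 7.9
tool_pos: [0.4838, 0.1859, 0.0772]
ee_rot: [1.0, 0.016, 0.001, 0.0]
force: [-3.7, -1.6, 17.1]
gripper_width: 0.0003
finger_force: 8.2
```

17 N means it is on its stop, past the latch point. I'll lift away quickly.

servo_tool(twist=[[0,0,0],[0,0,0],[0,0,0],[0,0,0],[0,0,0],[0,0,0],[0,0,0],[0,0,0],[0,0,0],[0,0,0]], offset=[[0,0,-0.03],[-0.005,0,-0.055],[-0.005,0,-0.055],[0,0.03,-0.02],[0,0.04,0],[0,0.04,0],[0,0.04,0],[0,0,0],[0,0,0],[0,0,0]], jaw=[255,255,255,255,255,255,255,255,255,255])

```text
t: 9.15
tool_pos: [0.4782, 0.0368, 0.2354]
ee_rot: [1.0, 0.018, -0.0, -0.0]
force: [0.3, -0.5, -0.0]
gripper_width: 0.0005
finger_force: 0.0
```

servo_tool(twist=[[0,0,0],[0,0,0],[0,0,0],[0,0,0]], offset=[[0,0,0],[0,0,0],[0,0,0],[0,0,0]], jaw=[255,255,255,255])

```text
t: 9.65
tool_pos: [0.4783, 0.0355, 0.2355]
ee_rot: [1.0, 0.016, 0.0, 0.0]
force: [0.1, -0.4, 1.2]
gripper_width: 0.0006
finger_force: 0.0
```

Run:
```python
from h import *
import cv2
s=state();print(s['t'],s['tool_pos'],s['force'])
z=lambda a:cv2.resize(a,None,fx=2,fy=2,interpolation=cv2.INTER_CUBIC)
cv2.imwrite('pics/p4.png',np.hstack([z(camera('side')[100:340,220:420,::-1]),z(camera('top')[60:300,230:430,::-1])]))
```

```text
9.65 [0.47827464 0.03553026 0.23553463] [ 0.13374021 -0.38648233  1.22046164]
```

View pics/p4.png

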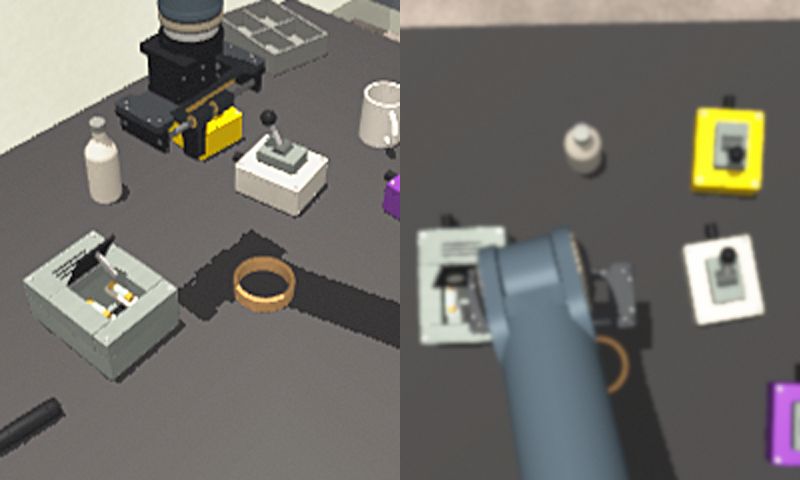

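The hatch stands open with the fuses visible, the lever is off, and the other things visible in these views are undisturbed. The arm is clear, so I'll hand in.

```bash
python3 -c "
from cell import *
print(job_done())"
```

```text
the job is handed in; nothing more can be done
None
```

The lever is pushed over to its off stop, and one press opened the hatch, which stayed up by itself; I handed the job in at about 10 s with the arm clear of everything.

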